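# Torch barrels on the core gauge

### The job

Two of the three torch barrels lying in the gauge fit its pins and one is too tight inside; find out by pushing each barrel along its own lane onto its pin, as far as it goes without forcing it, before taking any away. Leave the two that fit fully home against the brass collars, then slide the tight one back off its pin and lay it, centred, across the two supports of the empty V-groove of the orange rack, at rest and let go. Leave the other things on the bench where they are.

Things in the scene. Friction and masses are not known exactly. Their poses are not given: they have to be found in the camera images.
- gauge: Fit gauge, fixed for the run: grey base 215 x 215 x 12 mm, 58 mm high blue wall along its far (+x) edge. Three lanes along its x at its y = -75, 0, +75 mm, each an open V of two steel strips (x -110 to +60 mm, 36 mm high at most, 17 mm to either side of the lane's middle) that holds a barrel with its axis 45 mm above the bench, in line with the lane's pin. Origin: centre, on the bench.
- home_left (a point): Centre of a barrel fully home in the left lane: gauge (27, 75, 45) mm, axes as the gauge's. In each lane a level steel pin of 22 mm diameter points from the wall towards -x: chamfered free end at gauge x = +20 mm, brass collar (33 mm diameter) at its root with its face at x = +72 mm, against which a barrel that is home rests its end.
- home_mid (a point): The same for the middle lane: gauge (27, 0, 45) mm.
- home_right (a point): The same for the right lane: gauge (27, -75, 45) mm.
- barrel_1: Torch barrel, aluminium tube with grey rings and two black bands: outer diameter 34 mm, length 90 mm, bore 24 mm at both ends, about 0.11 kg. Starts in a lane of the gauge, its front end 3 to 25 mm short of the pin. Origin: middle of its axis; x along the axis. The gauge is slick: sliding takes under 2 N; stops are hard.
- barrel_2: Torch barrel that looks like barrel_1. Exactly one of the three, told neither by name nor by place, has a land of 12 mm bore, 20 mm long, hidden in its middle: it stops on the pin with its centre at gauge x = +10 mm, 17 mm short of home.
- barrel_3: Torch barrel that looks like barrel_1. Pressing any barrel on the gauge with over 60 N (a push that runs on, or a fast knock against a stop) spoils it; 25 mm/s with a force stop is gentle enough.
- rack: Orange rack, fixed for the run: base 75 x 175 x 10 mm, two supports 6 mm thick at its x = -25 and +25 mm (44 mm clear between them for fingers), each with 90 degree V-grooves at y = -40 (empty) and +40 mm (holds a torch), edges below 55 mm. A barrel lies across both supports along the rack's x, axis 55 mm above the bench. Origin: centre of the underside.
- rack_free (a point): Centre of a barrel cradled in the rack's empty place: rack (0, -40, 55) mm, x along the barrel's axis, z up.
- torch: Bystander: black assembled torch lying in the other place of the rack along its x, 34 mm diameter, head 42 mm diameter at its +x end; origin on its axis between the supports.
- torch_head: Bystander: aluminium torch head standing on the bench, 44 mm diameter, 45 mm high. Origin: centre of the underside.
- tail_cap: Bystander: black tail cap, 34 mm diameter, 24 mm high. Origin: centre of the underside.
- cell_1: Bystander: yellow battery cell standing, 21 mm diameter, 66 mm high. Origin: centre of the underside.
- cell_2: Bystander: green battery cell, same size.
- screwdriver: Bystander: screwdriver with red handle lying on the bench along its x.
- tape: Bystander: yellow ring of tape, 70 mm diameter, 20 mm high. Origin: centre of the underside.
Things that resemble listed ones, but are neither listed nor needed, are in the scene too. Leave any blue or purple look-alike of the barrel_2 alone. Leave any green look-alike of the barrel_3 alone.

How it is judged:
On the way:
1. all three barrels have been pushed onto their pins as far as they go: the two that fit home, the tight one at its stop (at most 5 mm short of it) (((x of barrel_1 in the frame of gauge above 0.005 m and z of barrel_1 in the frame of gauge between 0.042 and 0.048 m and angle between the x axis of each of barrel_1, barrel_2, barrel_3 and the x axis of gauge, either way round below 0.06 rad and x of each of barrel_2, barrel_3 in the frame of gauge above 0.023 m and z of barrel_2 in the frame of gauge between 0.042 and 0.048 m and z of barrel_3 in the frame of gauge between 0.042 and 0.048 m) or (x of each of barrel_1, barrel_3 in the frame of gauge above 0.023 m and z of barrel_1 in the frame of gauge between 0.042 and 0.048 m and angle between the x axis of each of barrel_1, barrel_2, barrel_3 and the x axis of gauge, either way round below 0.06 rad and x of barrel_2 in the frame of gauge above 0.005 m and z of barrel_2 in the frame of gauge between 0.042 and 0.048 m and z of barrel_3 in the frame of gauge between 0.042 and 0.048 m) or (x of each of barrel_1, barrel_2 in the frame of gauge above 0.023 m and z of barrel_1 in the frame of gauge between 0.042 and 0.048 m and angle between the x axis of each of barrel_1, barrel_2, barrel_3 and the x axis of gauge, either way round below 0.06 rad and z of barrel_2 in the frame of gauge between 0.042 and 0.048 m and x of barrel_3 in the frame of gauge above 0.005 m and z of barrel_3 in the frame of gauge between 0.042 and 0.048 m))), for 0.1 s.
At the end, for the whole second after the job is handed in: Two barrels home on pins: within 4 mm of the brass collar, on the lane axis within 3 mm in height and 0.06 rad. The third cradled in the empty V-groove: within 15 mm along, 5 mm across and in height of rack_free, 0.12 rad in direction. All at rest (((x of barrel_1 in the frame of rack_free between -0.015 and 0.015 m and y of barrel_1 in the frame of rack_free between -0.005 and 0.005 m and z of barrel_1 in the frame of rack_free between -0.005 and 0.005 m and angle between the x axis of barrel_1 and the x axis of rack_free, either way round below 0.12 rad and x of each of barrel_2, barrel_3 in the frame of gauge above 0.023 m and z of barrel_2 in the frame of gauge between 0.042 and 0.048 m and angle between the x axis of each of barrel_2, barrel_3 and the x axis of gauge, either way round below 0.06 rad and z of barrel_3 in the frame of gauge between 0.042 and 0.048 m and linear speed of each of barrel_1, barrel_2, barrel_3 below 0.02 m/s and angular speed of each of barrel_1, barrel_2, barrel_3 below 0.3 rad/s) or (x of each of barrel_1, barrel_3 in the frame of gauge above 0.023 m and z of barrel_1 in the frame of gauge between 0.042 and 0.048 m and angle between the x axis of each of barrel_1, barrel_3 and the x axis of gauge, either way round below 0.06 rad and x of barrel_2 in the frame of rack_free between -0.015 and 0.015 m and y of barrel_2 in the frame of rack_free between -0.005 and 0.005 m and z of barrel_2 in the frame of rack_free between -0.005 and 0.005 m and angle between the x axis of barrel_2 and the x axis of rack_free, either way round below 0.12 rad and z of barrel_3 in the frame of gauge between 0.042 and 0.048 m and linear speed of each of barrel_1, barrel_2, barrel_3 below 0.02 m/s and angular speed of each of barrel_1, barrel_2, barrel_3 below 0.3 rad/s) or (x of each of barrel_1, barrel_2 in the frame of gauge above 0.023 m and z of barrel_1 in the frame of gauge between 0.042 and 0.048 m and angle between the x axis of each of barrel_1, barrel_2 and the x axis of gauge, either way round below 0.06 rad and z of barrel_2 in the frame of gauge between 0.042 and 0.048 m and x of barrel_3 in the frame of rack_free between -0.015 and 0.015 m and y of barrel_3 in the frame of rack_free between -0.005 and 0.005 m and z of barrel_3 in the frame of rack_free between -0.005 and 0.005 m and angle between the x axis of barrel_3 and the x axis of rack_free, either way round below 0.12 rad and linear speed of each of barrel_1, barrel_2, barrel_3 below 0.02 m/s and angular speed of each of barrel_1, barrel_2, barrel_3 below 0.3 rad/s))); the robot touches nothing.
It fails at once if a barrel is pressed against the gauge with more than 60 N (contact force between any of barrel_1, barrel_2, barrel_3 and gauge above 60 N).
It fails at once if a bystander is moved by more than 25 mm (distance of any of torch, torch_head, tail_cap, cell_1, cell_2, screwdriver, tape from where it was at the start of the episode above 0.025 m).
It also fails if it takes over 64 s, if anything falls off the work surface, if the arm or the gripper's body presses on something with over 40 N, if the wrist force passes 120 N, or if a joint passes its speed limit or range.

### The arm

A 6-joint arm with a two-finger parallel gripper is mounted at the origin on the work surface. World frame = base frame: x ahead of the robot, y to its left, z up, the work surface at z = 0. Lengths are in m, angles in rad, forces in N, time in s.
With the tool pointing down it reaches from about 0.35 to 0.775 m from the base axis. Payload 5.5 kg.
Tool frame: the origin (TCP) lies at the very end of the fingers, on their centre line; the grasp point (between the pads) lies 19 mm behind it; z points along the fingers, y is the line along which they close (so a half turn about z gives the same grasp; the last joint's range is limited). The gripper opens to 85 mm and grips with 20 to 120 N. Pads are 22 mm wide; open, the fingers measure 114 mm over their backs; the gripper's body (76 mm by 85 mm) begins 54 mm behind the grasp point. The pads swing forward as they close: fully open they stand 13 mm farther back than shut.
Start: joints at [1.186, 0.313, 0.046, 1.304, 0, 1.431], TCP at [0.139, 0.558, 0.231] pointing down, gripper open.
Joint ranges: [-2.76, 2.76], [-0.86, 1.69], [-1.03, 1.26], [-2.2, 2.34], [-1.47, 1.5], [-3.14, 3.14]. Speed limits (rad/s): [2.57, 2.57, 3.14, 3.14, 3.14, 3.14].

### API

Orientations are given as a unit quaternion [w, x, y, z].
In Python, from workcell import env, imaging, ticket gives the robot as it stands. The module is installed in compiled form; this text tells all that it offers.
- The arm moves only by the tool apply_moves, never from a script. Its argument "rows" is a list of rows, each an object with "xyz": the shift along the tool's x, y, z in mm, a list of three; "turn": the turn, a rotation vector about the tool's x, y, z in rad, a list of three; "grip": the opening, from 0 (shut) to 1 (fully open). A call has 1 to 12 rows; each row is the pose to reach, as a shift and turn from the pose commanded when the call began, along the tool's axes at that moment; what a row does not reach only later rows make up. A row lasts 1/12 s, in which the tool goes at most 41.7 mm and 7.16 degrees, less where a joint would pass 70% of its speed; a pose out of reach is approached as far as the arm can. A call with a gripper value outside its range is refused whole. The fingers move at their own pace and stop on an object; "force" is the grip in N (left out, the last holds). Time passes only in rows, so rows that repeat a pose let the fingers close. It gives the time, the measured TCP pose, the force, the opening and the grip force at its end, in the units of the state.
- env.get_state(): the state, without advancing time (a new reading comes with each control period).
- imaging.read_camera(name): name is "side" or "top" or "wrist"; returns a dict with "color" (384x512x3 uint8, blue, green, red), "z_map" (384x512 float32, m along the optical axis (not along the pixel's ray), 0 where there is no reading), "camera_matrix" (3x3 intrinsics, pixels), "k1" (the pictures are not rectified: a ray, as slopes to the right and down, at radius r is drawn at 1 + k1 r^2 times it, then the intrinsics apply), "view" (4x4, takes a point from world to camera coordinates). Camera axes: x right, y down, z forward; pixel columns grow to the right and rows downward; lengths in m; the calibration is good to about 2 mm. A picture is of the moment at which its call begins.
- ticket.hand_in(): hands the job in; it is judged then, once.
The state is a dict: "clock": time; "joint_pos": joint angles; "qvel": joint speeds; "tau": joint torques, N m; "tcp_pos": TCP position; "orientation": TCP orientation; "wrist_force": force on the tool from outside, world axes, zero at the start; "ft_torque": the same for the moment, N m; "finger_gap": finger opening in m; "grip_force": force on a finger pad.
Only numpy, scipy, OpenCV 4.12 (cv2) and the standard library are available. Lean on these libraries where they do the work, as an engineer would, in place of code of your own. Each camera call takes 0.05 s, during which the arm holds its last target. There are 200 camera calls.

## Working session

There is one attempt and no reset: what is moved stays moved. The work goes in short steps, Python scripts to look and compute and a tool call to move; the robot and the scene stay as the last step left them, time stands still between calls to the robot, and variables do not carry over. Pictures are saved under pics/ and viewed, at most 10 in all, crops included, and the job is handed in when it is done.

Besides the shell and the picture viewer there is one more tool, called after ">>>" by a JSON object that holds its "op" and its "data", one argument or row to a line. apply_moves: Moves the arm, as the interface text tells. Its arguments: {"type":"object","properties":{"rows":{"type":"array"},"force":{"type":"number"}},"required":["rows"]}

```bash
mkdir -p pics; cat > h.py <<'E'
from workcell import env, imaging, ticket
import numpy as np, cv2
from scipy.spatial.transform import Rotation as R
def ray(c,u,v):
    K=c['camera_matrix'];k=c['k1'];d=np.array([(u-K[0,2])/K[0,0],(v-K[1,2])/K[1,1]]);s=d.copy()
    for _ in range(20): s=d/(1+k*(s@s))
    T=np.linalg.inv(c['view']);return T[:3,3],T[:3,:3]@np.array([s[0],s[1],1.])
def onz(c,u,v,z):
    o,d=ray(c,u,v);return o+d*(z-o[2])/d[2]
def pt(c,u,v):
    o,d=ray(c,u,v);return o+d*float(c['z_map'][int(v),int(u)])
def cloud(c):
    K=c['camera_matrix'];z=c['z_map'];h,w=z.shape
    uv=np.stack(np.meshgrid(np.arange(w),np.arange(h)),-1).astype(float)
    d=(uv-[K[0,2],K[1,2]])/[K[0,0],K[1,1]];s=d.copy()
    for _ in range(20): s=d/(1+c['k1']*(s**2).sum(-1,keepdims=True))
    p=np.concatenate([s,np.ones((h,w,1))],-1)*z[...,None]
    T=np.linalg.inv(c['view']);return p@T[:3,:3].T+T[:3,3]
def st():
    s=env.get_state();q=np.array(s['orientation']);r=R.from_quat(q[[1,2,3,0]])
    return s,np.array(s['tcp_pos']),r
E
python3 - <<'E'
from h import *
s,p,r=st();print(s['clock'],p,r.as_matrix().round(3).tolist(),s['finger_gap'])
for n in('top','side'):
    c=imaging.read_camera(n);cv2.imwrite(f'pics/{n}0.png',c['color']);np.save(f'pics/{n}0.npy',c,allow_pickle=True)
    print(n,c['camera_matrix'].round(1).tolist(),c['k1'],np.linalg.inv(c['view']).round(3).tolist())
E
```

```text
0.0 [0.13918265 0.55734703 0.23037851] [[-0.97, 0.242, -0.001], [0.242, 0.97, -0.002], [0.0, -0.002, -1.0]] 0.0851659620059786
top [[349.5, 0.0, 258.3], [0.0, 349.5, 190.8], [0.0, 0.0, 1.0]] -0.047831346522744206 [[-0.016, -0.986, 0.167, 0.324], [-1.0, 0.015, -0.007, -0.045], [0.004, -0.167, -0.986, 1.144], [0.0, 0.0, 0.0, 1.0]]
side [[413.0, 0.0, 253.7], [0.0, 413.0, 195.4], [0.0, 0.0, 1.0]] -0.15035063458700193 [[-0.729, -0.327, 0.601, -0.144], [-0.684, 0.334, -0.648, 0.638], [0.011, -0.884, -0.467, 0.564], [0.0, 0.0, 0.0, 1.0]]
```

View pics/top0.png

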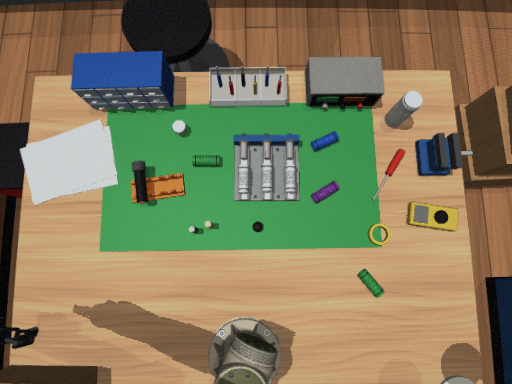

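View pics/side0.png

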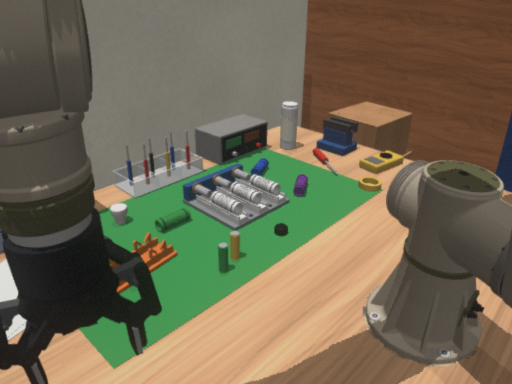

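The top view shows the gauge at about (267,168), with its wall at the top towards +x. Silver barrels lie in its lanes near (243,175), (267,180) and (290,175). The orange rack is at (158,188), with the torch across it at (140,182). The green (207,160 and 371,283), blue (325,141) and purple (325,192) pieces are look-alikes, so I leave them alone.

```bash
python3 - <<'E'
from h import *
c=np.load('pics/top0.npy',allow_pickle=True).item();P=cloud(c);hsv=cv2.cvtColor(c['color'],cv2.COLOR_BGR2HSV)
def rect(m,z,name):
    n,l,s,_=cv2.connectedComponentsWithStats(m.astype(np.uint8));i=1+s[1:,4].argmax();v,u=np.where(l==i)
    q=np.array([onz(c,a,b,z)[:2] for a,b in zip(u,v)],np.float32)
    print(name,len(u),s[i][:4],cv2.minAreaRect(q*1000),'depth z',np.median(P[v,u,2]).round(3));return u,v
H,S,V=cv2.split(hsv);X,Y,Z=P[...,0],P[...,1],P[...,2]
yy,xx=np.mgrid[:384,:512]
g=(xx>225)&(xx<308)&(yy>125)&(yy<207)
rect(g&(H>100)&(H<130)&(S>120),.058,'wall')
rect(g&~((H>40)&(H<85)&(S>100)),.02,'gauge')
rect((H>3)&(H<18)&(S>170)&(xx>125)&(xx<190)&(yy>165)&(yy<210),.03,'rack')
for x0,x1 in((233,255),(256,279),(279,301)):
    m=g&(xx>=x0)&(xx<x1)&(Z>.052)&(Z<.075)&(X<Y*0+.58)
    v,u=np.where(m);print(len(u),np.c_[X[m],Y[m],Z[m]].mean(0).round(4),X[m].min(),X[m].max(),Z[m].max())
cr=lambda a,k:cv2.resize(a,None,fx=k,fy=k,interpolation=cv2.INTER_CUBIC)
a=cr(c['color'][125:210,120:310],4);cv2.imwrite('pics/crop.png',a)
E
```

```text
wall 490 [234 135  65  10] ((675.6770629882812, -79.79403686523438), (207.71414184570312, 30.42812156677246), 89.17906188964844) depth z 0.058
gauge 4317 [234 133  66  68] ((597.0549926757812, -81.27021789550781), (218.3487548828125, 227.4674835205078), 89.11052703857422) depth z 0.028
rack 814 [145 174  40  26] ((532.098876953125, 252.38970947265625), (72.81327819824219, 122.89453887939453), 7.35409688949585) depth z 0.012
223 [ 0.5429 -0.0051  0.06  ] 0.5069192603634485 0.5799247421363521 0.0683109839706677
217 [ 0.5435 -0.0789  0.0601] 0.5092158556206858 0.5796694280983101 0.06735821044764867
228 [ 0.5426 -0.1542  0.0598] 0.5049484926233305 0.5795814734844491 0.06644958133657553
```

View pics/crop.png

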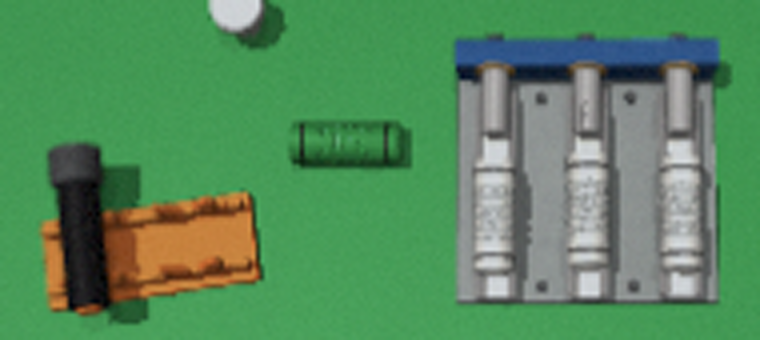

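The crop shows the three silver barrels in their lanes, with near ends at about crop y=268. The rack is at (45-260, 195-310), and its right-hand groove is empty. The green barrel between them is a look-alike. The three aluminium ones are the targets.

```bash
cat >> h.py <<'E'
def goal(xyz,yaw):  # yaw: world direction of -tool x, tool pointing down
    s,p,r=st();c,q=np.cos(yaw),np.sin(yaw)
    Rt=np.array([[-c,-q,0],[-q,c,0],[0,0,-1]]).T if 0 else np.column_stack([[-c,-q,0],[-q,c,0],[0,0,-1]])
    print('t',s['clock'],'tcp',p.round(4),'F',np.round(s['wrist_force'],1),'shift mm',((r.inv().apply(np.array(xyz)-p))*1000).round(1),'turn',(r.inv()*R.from_matrix(Rt)).as_rotvec().round(3))
E
python3 -c "
from h import *
goal((.47,-.08,.25),np.radians(-.8))"
```

```text
t 0.1 tcp [0.1392 0.5575 0.2305] F [-0.5 -0.2  0.4] shift mm [-475.4 -538.3  -18.7] turn [-0.002 -0.    -0.231]
```

>>> {"op": "apply_moves", "data": {
  "rows": [
    {"xyz":[-475,-538,-19],"turn":[0,0,-0.231],"grip":0},
    {"xyz":[-475,-538,-19],"turn":[0,0,-0.231],"grip":0},
    {"xyz":[-475,-538,-19],"turn":[0,0,-0.231],"grip":0},
    {"xyz":[-475,-538,-19],"turn":[0,0,-0.231],"grip":0},
    {"xyz":[-475,-538,-19],"turn":[0,0,-0.231],"grip":0},
    {"xyz":[-475,-538,-19],"turn":[0,0,-0.231],"grip":0},
    {"xyz":[-475,-538,-19],"turn":[0,0,-0.231],"grip":0},
    {"xyz":[-475,-538,-19],"turn":[0,0,-0.231],"grip":0},
    {"xyz":[-475,-538,-19],"turn":[0,0,-0.231],"grip":0},
    {"xyz":[-475,-538,-19],"turn":[0,0,-0.231],"grip":0},
    {"xyz":[-475,-538,-19],"turn":[0,0,-0.231],"grip":0},
    {"xyz":[-475,-538,-19],"turn":[0,0,-0.231],"grip":0}
  ]
}}

```text
clock: 1.1
tcp_pos: [0.3696, 0.1123, 0.2446]
orientation: [0.0, 0.007, 1.0, 0.0]
wrist_force: [0.5, 1.3, -0.3]
finger_gap: -0.0002
grip_force: 0.0
```

```bash
python3 -c "
from h import *
goal((.47,-.08,.25),np.radians(-.8))"
```

```text
t 1.1 tcp [0.3696 0.1123 0.2446] F [ 0.5  1.3 -0.3] shift mm [-103.  -190.9   -5.5] turn [0. 0. 0.]
```

>>> {"op": "apply_moves", "data": {
  "rows": [
    {"xyz":[-103,-191,-5],"turn":[0,0,0],"grip":0},
    {"xyz":[-103,-191,-5],"turn":[0,0,0],"grip":0},
    {"xyz":[-103,-191,-5],"turn":[0,0,0],"grip":0},
    {"xyz":[-103,-191,-5],"turn":[0,0,0],"grip":0},
    {"xyz":[-103,-191,-5],"turn":[0,0,0],"grip":0},
    {"xyz":[-103,-191,-5],"turn":[0,0,0],"grip":0},
    {"xyz":[-103,-191,-5],"turn":[0,0,0],"grip":0},
    {"xyz":[-103,-191,-5],"turn":[0,0,0],"grip":0}
  ]
}}

```text
clock: 1.77
tcp_pos: [0.4692, -0.0782, 0.2488]
orientation: [-0.001, 0.008, 1.0, 0.001]
wrist_force: [-0.4, -0.1, -0.3]
finger_gap: -0.0001
grip_force: 0.0
```

```bash
python3 - <<'E'
from h import *
goal((.47,-.08,.25),np.radians(-.8))
c=imaging.read_camera('wrist');cv2.imwrite('pics/w0.png',c['color']);np.save('pics/w0.npy',c,allow_pickle=True)
print(np.linalg.inv(c['view']).round(3).tolist())
E
```

```text
t 1.7667 tcp [ 0.4692 -0.0782  0.2488] F [-0.4 -0.1 -0.3] shift mm [-0.8 -1.8 -1.2] turn [ 0.001 -0.002 -0.001]
[[0.016, 0.945, 0.328, 0.384], [1.0, -0.016, -0.002, -0.078], [0.003, 0.328, -0.945, 0.392], [0.0, 0.0, 0.0, 1.0]]
```

View pics/w0.png

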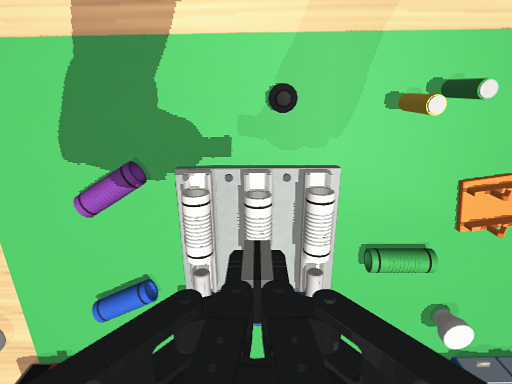

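The wrist view looks from the near side, with +x downward in the image. The barrels' rear ends are at about (197,188), (258,194) and (320,187), and the rear edge of the base is at row 168, from u=176 to 340.

```bash
python3 - <<'E'
from h import *
c=np.load('pics/w0.npy',allow_pickle=True).item();P=cloud(c);X,Y,Z=np.moveaxis(P,-1,0)
yy,xx=np.mgrid[:384,:512];ok=(c['z_map']>0)&(Y<.05)&(Y>-.21)
hsv=cv2.cvtColor(c['color'],cv2.COLOR_BGR2HSV)
b=ok&(hsv[...,1]<60)&(yy>150)&(yy<290)&(xx>170)&(xx<345)
e=[]
for u in range(180,338,4):
    v=np.where(b[:,u])[0]
    if len(v): e.append(onz(c,u,v.min()-.5,.012)[:2])
e=np.array(e);k=np.polyfit(e[:,1],e[:,0],1);print('rear edge x at y=-.08:',np.polyval(k,-.08),'slope',k[0],'y range',e[:,1].min(),e[:,1].max())
for v in(180,200,220):
    u=np.where(b[v])[0];print('side edges y',onz(c,u.min()-.5,v,.012)[:2],onz(c,u.max()+.5,v,.012)[:2])
for a0,a1 in((-.03,.03),(-.11,-.05),(-.19,-.13)):
    m=b&(Z>.05)&(Z<.07)&(Y>a0)&(Y<a1)&(X<.55);pts=P[m]
    t=pts[pts[:,2]>.056];k=np.polyfit(t[:,0],t[:,1],1)
    print(len(pts),'rear x',np.sort(pts[:,0])[5].round(4),'y at x=.52',np.polyval(k,.52).round(4),'slope',k[0].round(4),'top z',np.percentile(pts[:,2],98).round(4))
E
```

```text
rear edge x at y=-.08: 0.47994024217839204 slope 0.007219908315030504 y range -0.1769334073985899 0.0229089682034654
side edges y [ 0.49677302 -0.18455378] [0.50035667 0.02881625]
side edges y [ 0.52453535 -0.18475879] [0.52815922 0.02818308]
side edges y [ 0.55357993 -0.18633773] [0.55729287 0.02888918]
1029 rear x 0.5026 y at x=.52 -0.005 slope -0.0071 top z 0.0636
951 rear x 0.5061 y at x=.52 -0.079 slope -0.0056 top z 0.0634
1028 rear x 0.5024 y at x=.52 -0.1528 slope -0.0055 top z 0.0633
```

>>> {"op": "apply_moves", "data": {
  "rows": [
    {"xyz":[-12,-1,40],"turn":[0,0,0.007],"grip":0},
    {"xyz":[-12,-1,80],"turn":[0,0,0.007],"grip":0},
    {"xyz":[-12,-1,120],"turn":[0,0,0.007],"grip":0},
    {"xyz":[-12,-1,155],"turn":[0,0,0.007],"grip":0},
    {"xyz":[-12,-1,180],"turn":[0,0,0.007],"grip":0},
    {"xyz":[-12,-1,197],"turn":[0,0,0.007],"grip":0},
    {"xyz":[-12,-1,205],"turn":[0,0,0.007],"grip":0},
    {"xyz":[-12,-1,205],"turn":[0,0,0.007],"grip":0}
  ]
}}

```text
clock: 2.48
tcp_pos: [0.4798, -0.0773, 0.0431]
orientation: [-0.002, 0.009, 1.0, 0.001]
wrist_force: [-0.5, 0.3, -0.9]
finger_gap: -0.0001
grip_force: 0.0
```

```bash
python3 -c "
from h import *
goal((.483,-.0788,.043),-.007)"
```

```text
t 2.4833 tcp [ 0.4798 -0.0773  0.0431] F [-0.5  0.3 -0.9] shift mm [-3.2 -1.5  0.1] turn [ 0.001 -0.004 -0.012]
```

>>> {"op": "apply_moves", "data": {
  "rows": [
    {"xyz":[-6,-1.5,0],"turn":[0,0,-0.012],"grip":0},
    {"xyz":[-12,-1.5,0],"turn":[0,0,-0.012],"grip":0},
    {"xyz":[-15,-1.5,0],"turn":[0,0,-0.012],"grip":0},
    {"xyz":[-18,-1.5,0],"turn":[0,0,-0.012],"grip":0},
    {"xyz":[-21,-1.5,0],"turn":[0,0,-0.012],"grip":0},
    {"xyz":[-24,-1.5,0],"turn":[0,0,-0.012],"grip":0},
    {"xyz":[-27,-1.5,0],"turn":[0,0,-0.012],"grip":0},
    {"xyz":[-30,-1.5,0],"turn":[0,0,-0.012],"grip":0},
    {"xyz":[-33,-1.5,0],"turn":[0,0,-0.012],"grip":0},
    {"xyz":[-36,-1.5,0],"turn":[0,0,-0.012],"grip":0},
    {"xyz":[-39,-1.5,0],"turn":[0,0,-0.012],"grip":0},
    {"xyz":[-42,-1.5,0],"turn":[0,0,-0.012],"grip":0}
  ]
}}

```text
clock: 3.48
tcp_pos: [0.524, -0.0816, 0.0444]
orientation: [-0.0, 0.004, 1.0, 0.0]
wrist_force: [-2.4, 0.2, 1.1]
finger_gap: -0.0002
grip_force: 0.7
```

>>> {"op": "apply_moves", "data": {
  "rows": [
    {"xyz":[-2,1,0],"turn":[0,0,0],"grip":0},
    {"xyz":[-4,1,0],"turn":[0,0,0],"grip":0},
    {"xyz":[-6,1,0],"turn":[0,0,0],"grip":0},
    {"xyz":[-8,1,0],"turn":[0,0,0],"grip":0},
    {"xyz":[-10,1,0],"turn":[0,0,0],"grip":0},
    {"xyz":[-12,1,0],"turn":[0,0,0],"grip":0},
    {"xyz":[-14,1,0],"turn":[0,0,0],"grip":0}
  ]
}}

```text
clock: 4.07
tcp_pos: [0.538, -0.0808, 0.0445]
orientation: [0.0, 0.004, 1.0, 0.0]
wrist_force: [-0.8, -0.2, -0.3]
finger_gap: 0.0002
grip_force: 0.4
```

>>> {"op": "apply_moves", "data": {
  "rows": [
    {"xyz":[-1.5,0,0],"turn":[0,0,0],"grip":0},
    {"xyz":[-3,0,0],"turn":[0,0,0],"grip":0}
  ]
}}

```text
clock: 4.23
tcp_pos: [0.541, -0.0808, 0.0445]
orientation: [0.0, 0.004, 1.0, 0.0]
wrist_force: [-1.0, -0.7, 0.0]
finger_gap: 0.0002
grip_force: 0.4
```

>>> {"op": "apply_moves", "data": {
  "rows": [
    {"xyz":[-1.5,0,0],"turn":[0,0,0],"grip":0},
    {"xyz":[-3,0,0],"turn":[0,0,0],"grip":0}
  ]
}}

```text
clock: 4.4
tcp_pos: [0.5439, -0.0808, 0.0445]
orientation: [-0.0, 0.004, 1.0, 0.0]
wrist_force: [-0.4, -0.8, 0.5]
finger_gap: -0.0
grip_force: 0.4
```

>>> {"op": "apply_moves", "data": {
  "rows": [
    {"xyz":[-1.5,0,0],"turn":[0,0,0],"grip":0}
  ]
}}

```text
clock: 4.48
tcp_pos: [0.5454, -0.0808, 0.0445]
orientation: [0.0, 0.004, 1.0, 0.0]
wrist_force: [-1.0, -1.3, 0.1]
finger_gap: 0.0001
grip_force: 0.4
```

>>> {"op": "apply_moves", "data": {
  "rows": [
    {"xyz":[-1.5,0,0],"turn":[0,0,0],"grip":0}
  ]
}}

```text
clock: 4.57
tcp_pos: [0.5469, -0.0809, 0.0445]
orientation: [0.0, 0.004, 1.0, 0.0]
wrist_force: [-1.3, -0.3, 0.4]
finger_gap: -0.0
grip_force: 0.4
```

>>> {"op": "apply_moves", "data": {
  "rows": [
    {"xyz":[-1.5,0,0],"turn":[0,0,0],"grip":0},
    {"xyz":[-3,0,0],"turn":[0,0,0],"grip":0}
  ]
}}

```text
clock: 4.73
tcp_pos: [0.5491, -0.0809, 0.0444]
orientation: [-0.001, 0.004, 1.0, -0.0]
wrist_force: [-5.3, -1.2, 4.9]
finger_gap: -0.0
grip_force: 2.8
```

>>> {"op": "apply_moves", "data": {
  "rows": [
    {"xyz":[-1.5,0,0],"turn":[0,0,0],"grip":0},
    {"xyz":[-3,0,0],"turn":[0,0,0],"grip":0}
  ]
}}

```text
clock: 4.9
tcp_pos: [0.5491, -0.0809, 0.0443]
orientation: [-0.004, 0.005, 1.0, -0.0]
wrist_force: [-14.9, -2.4, 11.5]
finger_gap: 0.0001
grip_force: 7.3
```

>>> {"op": "apply_moves", "data": {
  "rows": [
    {"xyz":[-1.5,0,0],"turn":[0,0,0],"grip":0}
  ]
}}

```text
clock: 4.98
tcp_pos: [0.5492, -0.0809, 0.0442]
orientation: [-0.005, 0.005, 1.0, -0.0]
wrist_force: [-18.7, -1.8, 15.2]
finger_gap: 0.0001
grip_force: 9.3
```

>>> {"op": "apply_moves", "data": {
  "rows": [
    {"xyz":[-1.5,0,0],"turn":[0,0,0],"grip":0}
  ]
}}

```text
clock: 5.07
tcp_pos: [0.5491, -0.0809, 0.0442]
orientation: [-0.006, 0.005, 1.0, -0.0]
wrist_force: [-22.8, -3.5, 18.1]
finger_gap: 0.0001
grip_force: 11.3
```

Firm stop at 22.8 N. I'll back off and look to see which stop it is.

>>> {"op": "apply_moves", "data": {
  "rows": [
    {"xyz":[15,0,0],"turn":[0,0,0],"grip":0},
    {"xyz":[40,0,-20],"turn":[0,0,0],"grip":0},
    {"xyz":[65,0,-50],"turn":[0,0,0],"grip":0},
    {"xyz":[80,0,-85],"turn":[0,0,0],"grip":0},
    {"xyz":[80,0,-125],"turn":[0,0,0],"grip":0},
    {"xyz":[80,0,-150],"turn":[0,0,0],"grip":0},
    {"xyz":[80,0,-150],"turn":[0,0,0],"grip":0}
  ]
}}

```text
clock: 5.65
tcp_pos: [0.4793, -0.0813, 0.2009]
orientation: [0.006, 0.004, 1.0, -0.002]
wrist_force: [1.3, 0.1, -0.4]
finger_gap: -0.0002
grip_force: 0.0
```

```bash
cat > bar.py <<'E'
from h import *
for n in ('wrist','top'):
    c=imaging.read_camera(n);np.save(f'pics/{n}.npy',c,allow_pickle=True);cv2.imwrite(f'pics/{n}1.png',c['color'])
    P=cloud(c);X,Y,Z=np.moveaxis(P,-1,0)
    hsv=cv2.cvtColor(c['color'],cv2.COLOR_BGR2HSV);yy,xx=np.mgrid[:384,:512]
    for l,y0 in (('L',-.004),('M',-.079),('R',-.153)):
        m=(c['z_map']>0)&(Z>.050)&(Z<.072)&(abs(Y-y0)<.014)&(X<.66)&(X>.46)&(hsv[...,1]<90)
        p=P[m]; 
        if len(p)>20: xs=np.sort(p[:,0]);print(n,l,len(p),'rear',xs[3].round(4),xs[len(xs)//50].round(4),'front',xs[-4].round(4),'y',np.median(p[:,1]).round(4))
E
python3 bar.py; python3 -c "
from h import *
goal((.46,-.004,.043),-.007)"
```

```text
wrist L 2069 rear 0.5023 0.5031 front 0.6162 y -0.006
wrist R 2171 rear 0.5023 0.5029 front 0.6235 y -0.1512
t 5.75 tcp [ 0.4771 -0.0805  0.1959] F [-0.1 -0.4 -0.6] shift mm [ 18.4  76.5 152.8] turn [-0.001  0.004 -0.002]
```

>>> {"op": "apply_moves", "data": {
  "rows": [
    {"xyz":[3,38,10],"turn":[0,0,0],"grip":0},
    {"xyz":[3,75,25],"turn":[0,0,0],"grip":0},
    {"xyz":[3,75,40],"turn":[0,0,0],"grip":0},
    {"xyz":[3,75,40],"turn":[0,0,0],"grip":0}
  ]
}}

```text
clock: 6.08
tcp_pos: [0.4704, -0.003, 0.1503]
orientation: [-0.004, 0.003, 1.0, 0.001]
wrist_force: [-1.2, -0.3, -0.6]
finger_gap: 0.0002
grip_force: 0.0
```

```bash
python3 bar.py; python3 -c "
from h import *
goal((.483,-.0045,.043),-.007)"
```

```text
wrist L 630 rear 0.5021 0.5023 front 0.6436 y -0.0045
wrist M 188 rear 0.5585 0.5585 front 0.618 y -0.0868
wrist R 2983 rear 0.5022 0.5027 front 0.6175 y -0.1491
top M 216 rear 0.5638 0.5638 front 0.6573 y -0.0808
top R 324 rear 0.5068 0.508 front 0.6571 y -0.1532
t 6.1833 tcp [ 0.4724 -0.0049  0.153 ] F [-0.3  0.3  0.2] shift mm [-11.    0.4 110. ] turn [ 0.001 -0.003 -0.001]
```

View pics/wrist1.png

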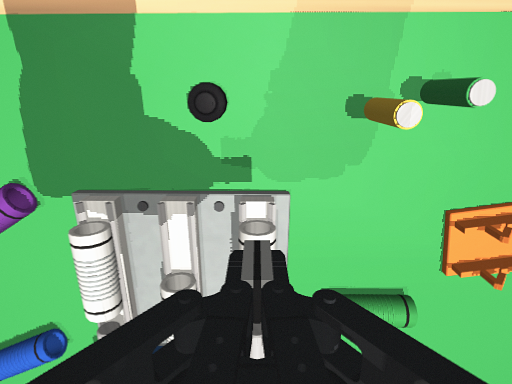

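The middle barrel's rear is at about (178,280), but the fingers partly hide it. The current top view should show whether any pin is visible in front of it.

```bash
python3 -c "
from h import *
c=np.load('pics/top.npy',allow_pickle=True).item()
cv2.imwrite('pics/tc.png',cv2.resize(c['color'][128:208,228:308],None,fx=7,fy=7,interpolation=cv2.INTER_CUBIC))
for v in range(134,204,2): print(v, c['color'][v,265:269].mean(0).round().astype(int).tolist(), onz(c,267,v,.06)[0].round(4), cloud(c)[v,267,2].round(3))
"
```

```text
134 [91, 81, 59] 0.6935 0.059
136 [144, 90, 51] 0.6867 0.055
138 [143, 88, 50] 0.68 0.058
140 [116, 104, 95] 0.6732 0.062
142 [142, 147, 151] 0.6665 0.057
144 [167, 169, 170] 0.6598 0.058
146 [177, 180, 181] 0.6531 0.054
148 [219, 216, 212] 0.6464 0.063
150 [189, 188, 184] 0.6398 0.062
152 [219, 218, 212] 0.6331 0.063
154 [197, 196, 191] 0.6265 0.062
156 [190, 189, 185] 0.6199 0.062
158 [174, 174, 171] 0.6133 0.065
160 [192, 192, 187] 0.6067 0.062
162 [187, 187, 182] 0.6001 0.064
164 [168, 168, 164] 0.5935 0.064
166 [161, 164, 160] 0.587 0.062
168 [218, 217, 214] 0.5805 0.06
170 [130, 130, 127] 0.5739 0.06
172 [215, 216, 212] 0.5674 0.065
174 [144, 145, 145] 0.5609 0.031
176 [117, 120, 121] 0.5545 0.026
178 [219, 217, 213] 0.548 0.026
180 [219, 216, 212] 0.5415 0.027
182 [220, 217, 213] 0.5351 0.023
184 [220, 218, 212] 0.5287 0.024
186 [220, 218, 213] 0.5222 0.026
188 [220, 218, 213] 0.5158 0.03
190 [220, 218, 213] 0.5095 0.029
192 [220, 218, 213] 0.5031 0.025
194 [219, 216, 212] 0.4967 0.025
196 [151, 154, 155] 0.4904 0.025
198 [151, 156, 156] 0.484 0.027
200 [57, 64, 54] 0.4777 0.009
202 [52, 97, 40] 0.4714 0.003
```

View pics/tc.png

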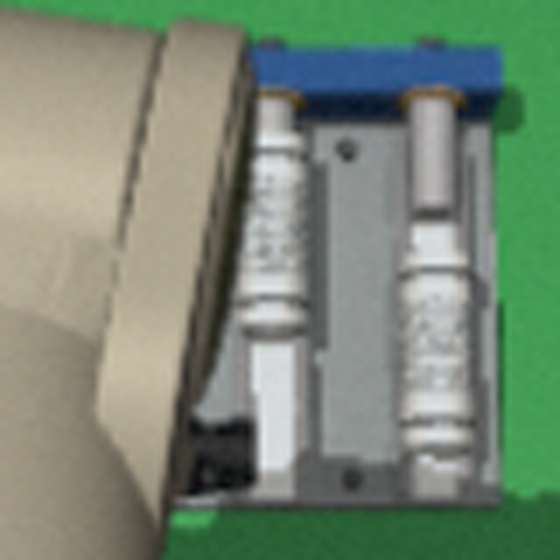

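In the crop, about 4–5 px (roughly 15 mm) of pin shows between the middle barrel's front end (crop y≈135) and its collar (y≈100). That suggests it is the tight one, and the stop positions of the other two will confirm it. Left lane next.

>>> {"op": "apply_moves", "data": {
  "rows": [
    {"xyz":[-8,0,40],"turn":[0,0,0],"grip":0},
    {"xyz":[-8,0,75],"turn":[0,0,0],"grip":0},
    {"xyz":[-8,0,98],"turn":[0,0,0],"grip":0},
    {"xyz":[-8,0,109],"turn":[0,0,0],"grip":0},
    {"xyz":[-8,0,109],"turn":[0,0,0],"grip":0},
    {"xyz":[-13,0,109],"turn":[0,0,0],"grip":0},
    {"xyz":[-17,0,109],"turn":[0,0,0],"grip":0},
    {"xyz":[-20,0,109],"turn":[0,0,0],"grip":0},
    {"xyz":[-23,0,109],"turn":[0,0,0],"grip":0},
    {"xyz":[-26,0,109],"turn":[0,0,0],"grip":0},
    {"xyz":[-29,0,109],"turn":[0,0,0],"grip":0},
    {"xyz":[-32,0,109],"turn":[0,0,0],"grip":0}
  ]
}}

```text
clock: 7.18
tcp_pos: [0.5058, -0.0055, 0.0459]
orientation: [0.0, 0.004, 1.0, -0.0]
wrist_force: [-0.7, -0.2, 0.7]
finger_gap: -0.0003
grip_force: 0.5
```

>>> {"op": "apply_moves", "data": {
  "rows": [
    {"xyz":[-3,0,0],"turn":[0,0,0],"grip":0},
    {"xyz":[-6,0,0],"turn":[0,0,0],"grip":0},
    {"xyz":[-9,0,0],"turn":[0,0,0],"grip":0},
    {"xyz":[-12,0,0],"turn":[0,0,0],"grip":0},
    {"xyz":[-15,0,0],"turn":[0,0,0],"grip":0},
    {"xyz":[-18,0,0],"turn":[0,0,0],"grip":0},
    {"xyz":[-21,0,0],"turn":[0,0,0],"grip":0},
    {"xyz":[-24,0,0],"turn":[0,0,0],"grip":0},
    {"xyz":[-27,0,0],"turn":[0,0,0],"grip":0}
  ]
}}

```text
clock: 7.93
tcp_pos: [0.5328, -0.0057, 0.0455]
orientation: [0.0, 0.004, 1.0, 0.0]
wrist_force: [-0.6, 0.1, 0.8]
finger_gap: 0.0001
grip_force: 0.5
```

>>> {"op": "apply_moves", "data": {
  "rows": [
    {"xyz":[-2,0,0],"turn":[0,0,0],"grip":0},
    {"xyz":[-4,0,0],"turn":[0,0,0],"grip":0},
    {"xyz":[-6,0,0],"turn":[0,0,0],"grip":0},
    {"xyz":[-8,0,0],"turn":[0,0,0],"grip":0},
    {"xyz":[-10,0,0],"turn":[0,0,0],"grip":0},
    {"xyz":[-12,0,0],"turn":[0,0,0],"grip":0}
  ]
}}

```text
clock: 8.43
tcp_pos: [0.5447, -0.0058, 0.0455]
orientation: [0.0, 0.004, 1.0, 0.0]
wrist_force: [-0.3, 0.8, 0.0]
finger_gap: 0.0002
grip_force: 0.4
```

>>> {"op": "apply_moves", "data": {
  "rows": [
    {"xyz":[-2,0,0],"turn":[0,0,0],"grip":0},
    {"xyz":[-4,0,0],"turn":[0,0,0],"grip":0}
  ]
}}

```text
clock: 8.6
tcp_pos: [0.5487, -0.0059, 0.0455]
orientation: [0.0, 0.004, 1.0, 0.0]
wrist_force: [-0.7, -0.3, 0.1]
finger_gap: 0.0002
grip_force: 0.3
```

>>> {"op": "apply_moves", "data": {
  "rows": [
    {"xyz":[-2,0,0],"turn":[0,0,0],"grip":0},
    {"xyz":[-4,0,0],"turn":[0,0,0],"grip":0}
  ]
}}

```text
clock: 8.77
tcp_pos: [0.5527, -0.0059, 0.0455]
orientation: [0.0, 0.004, 1.0, 0.0]
wrist_force: [-0.5, -0.7, 0.1]
finger_gap: -0.0001
grip_force: 0.3
```

Left passes the middle's stop without force, so it fits. Its home should be near 0.566.

>>> {"op": "apply_moves", "data": {
  "rows": [
    {"xyz":[-2,0,0],"turn":[0,0,0],"grip":0},
    {"xyz":[-4,0,0],"turn":[0,0,0],"grip":0},
    {"xyz":[-6,0,0],"turn":[0,0,0],"grip":0},
    {"xyz":[-8,0,0],"turn":[0,0,0],"grip":0},
    {"xyz":[-10,0,0],"turn":[0,0,0],"grip":0}
  ]
}}

```text
clock: 9.18
tcp_pos: [0.5627, -0.006, 0.0455]
orientation: [0.0, 0.004, 1.0, 0.0]
wrist_force: [-1.1, 0.0, -0.6]
finger_gap: -0.0001
grip_force: 0.3
```

>>> {"op": "apply_moves", "data": {
  "rows": [
    {"xyz":[-2,0,0],"turn":[0,0,0],"grip":0},
    {"xyz":[-4,0,0],"turn":[0,0,0],"grip":0}
  ]
}}

```text
clock: 9.35
tcp_pos: [0.5667, -0.0061, 0.0455]
orientation: [0.0, 0.004, 1.0, 0.0]
wrist_force: [-0.9, 0.5, -0.5]
finger_gap: -0.0004
grip_force: 0.3
```

>>> {"op": "apply_moves", "data": {
  "rows": [
    {"xyz":[-1.5,0,0],"turn":[0,0,0],"grip":0}
  ]
}}

```text
clock: 9.43
tcp_pos: [0.5669, -0.006, 0.0454]
orientation: [-0.001, 0.004, 1.0, -0.0]
wrist_force: [-7.8, -0.5, 6.0]
finger_gap: 0.0001
grip_force: 3.8
```

>>> {"op": "apply_moves", "data": {
  "rows": [
    {"xyz":[-1.5,0,0],"turn":[0,0,0],"grip":0}
  ]
}}

```text
clock: 9.52
tcp_pos: [0.5669, -0.006, 0.0453]
orientation: [-0.003, 0.004, 1.0, -0.0]
wrist_force: [-10.5, -1.0, 10.2]
finger_gap: -0.0001
grip_force: 5.7
```

Left is home at TCP x=0.567, 17.8 mm beyond the middle's stop, so the middle barrel is the tight one. Right lane next.

>>> {"op": "apply_moves", "data": {
  "rows": [
    {"xyz":[20,0,0],"turn":[0,0,0],"grip":0},
    {"xyz":[50,0,-25],"turn":[0,0,0],"grip":0},
    {"xyz":[75,-20,-45],"turn":[0,0,0],"grip":0},
    {"xyz":[90,-55,-45],"turn":[0,0,0],"grip":0},
    {"xyz":[90,-95,-45],"turn":[0,0,0],"grip":0},
    {"xyz":[90,-130,-45],"turn":[0,0,0],"grip":0},
    {"xyz":[90,-147,-45],"turn":[0,0,0],"grip":0},
    {"xyz":[90,-147,-25],"turn":[0,0,0],"grip":0},
    {"xyz":[90,-147,-5],"turn":[0,0,0],"grip":0},
    {"xyz":[90,-147,0],"turn":[0,0,0],"grip":0},
    {"xyz":[90,-147,0],"turn":[0,0,0],"grip":0}
  ]
}}

```text
clock: 10.43
tcp_pos: [0.477, -0.1518, 0.0442]
orientation: [-0.001, 0.005, 1.0, 0.001]
wrist_force: [-0.0, 1.0, -0.7]
finger_gap: -0.0003
grip_force: 0.0
```

```bash
python3 -c "
from h import *
goal((.483,-.1528,.0445),-.007)"
```

```text
t 10.4333 tcp [ 0.477  -0.1518  0.0442] F [-0.   1.  -0.7] shift mm [-6.  -0.9 -0.3] turn [ 0.001 -0.003 -0.002]
```

>>> {"op": "apply_moves", "data": {
  "rows": [
    {"xyz":[-6,-1,0],"turn":[0,0,0],"grip":0},
    {"xyz":[-11,-1,0],"turn":[0,0,0],"grip":0},
    {"xyz":[-14,-1,0],"turn":[0,0,0],"grip":0},
    {"xyz":[-17,-1,0],"turn":[0,0,0],"grip":0},
    {"xyz":[-20,-1,0],"turn":[0,0,0],"grip":0},
    {"xyz":[-23,-1,0],"turn":[0,0,0],"grip":0},
    {"xyz":[-26,-1,0],"turn":[0,0,0],"grip":0},
    {"xyz":[-29,-1,0],"turn":[0,0,0],"grip":0},
    {"xyz":[-32,-1,0],"turn":[0,0,0],"grip":0},
    {"xyz":[-35,-1,0],"turn":[0,0,0],"grip":0},
    {"xyz":[-38,-1,0],"turn":[0,0,0],"grip":0},
    {"xyz":[-41,-1,0],"turn":[0,0,0],"grip":0}
  ]
}}

```text
clock: 11.43
tcp_pos: [0.5194, -0.1536, 0.0455]
orientation: [-0.0, 0.004, 1.0, 0.0]
wrist_force: [-2.4, 0.7, 1.2]
finger_gap: -0.0002
grip_force: 0.7
```

>>> {"op": "apply_moves", "data": {
  "rows": [
    {"xyz":[-3,0,0],"turn":[0,0,0],"grip":0},
    {"xyz":[-6,0,0],"turn":[0,0,0],"grip":0},
    {"xyz":[-9,0,0],"turn":[0,0,0],"grip":0},
    {"xyz":[-12,0,0],"turn":[0,0,0],"grip":0},
    {"xyz":[-15,0,0],"turn":[0,0,0],"grip":0},
    {"xyz":[-18,0,0],"turn":[0,0,0],"grip":0},
    {"xyz":[-20,0,0],"turn":[0,0,0],"grip":0},
    {"xyz":[-22,0,0],"turn":[0,0,0],"grip":0},
    {"xyz":[-24,0,0],"turn":[0,0,0],"grip":0},
    {"xyz":[-26,0,0],"turn":[0,0,0],"grip":0}
  ]
}}

```text
clock: 12.27
tcp_pos: [0.5453, -0.1539, 0.0455]
orientation: [-0.0, 0.004, 1.0, 0.0]
wrist_force: [-1.3, -0.2, 0.0]
finger_gap: 0.0002
grip_force: 0.5
```

>>> {"op": "apply_moves", "data": {
  "rows": [
    {"xyz":[-2,0,0],"turn":[0,0,0],"grip":0},
    {"xyz":[-4,0,0],"turn":[0,0,0],"grip":0},
    {"xyz":[-6,0,0],"turn":[0,0,0],"grip":0}
  ]
}}

```text
clock: 12.52
tcp_pos: [0.5514, -0.1539, 0.0455]
orientation: [0.0, 0.004, 1.0, 0.0]
wrist_force: [-0.6, 0.1, 0.1]
finger_gap: -0.0
grip_force: 0.5
```

>>> {"op": "apply_moves", "data": {
  "rows": [
    {"xyz":[-2,0,0],"turn":[0,0,0],"grip":0},
    {"xyz":[-4,0,0],"turn":[0,0,0],"grip":0},
    {"xyz":[-6,0,0],"turn":[0,0,0],"grip":0},
    {"xyz":[-8,0,0],"turn":[0,0,0],"grip":0},
    {"xyz":[-10,0,0],"turn":[0,0,0],"grip":0},
    {"xyz":[-12,0,0],"turn":[0,0,0],"grip":0}
  ]
}}

```text
clock: 13.02
tcp_pos: [0.5634, -0.1541, 0.0455]
orientation: [0.0, 0.004, 1.0, 0.0]
wrist_force: [-0.2, -0.0, -0.4]
finger_gap: -0.0001
grip_force: 0.4
```

>>> {"op": "apply_moves", "data": {
  "rows": [
    {"xyz":[-1.5,0,0],"turn":[0,0,0],"grip":0},
    {"xyz":[-3,0,0],"turn":[0,0,0],"grip":0}
  ]
}}

```text
clock: 13.18
tcp_pos: [0.5653, -0.154, 0.0454]
orientation: [-0.001, 0.004, 1.0, -0.0]
wrist_force: [-8.0, -0.7, 5.0]
finger_gap: -0.0001
grip_force: 3.7
```

>>> {"op": "apply_moves", "data": {
  "rows": [
    {"xyz":[-1.5,0,0],"turn":[0,0,0],"grip":0}
  ]
}}

```text
clock: 13.27
tcp_pos: [0.5653, -0.154, 0.0454]
orientation: [-0.002, 0.005, 1.0, -0.0]
wrist_force: [-11.2, -1.8, 8.8]
finger_gap: 0.0002
grip_force: 5.8
```

>>> {"op": "apply_moves", "data": {
  "rows": [
    {"xyz":[-1.5,0,0],"turn":[0,0,0],"grip":0}
  ]
}}

```text
clock: 13.35
tcp_pos: [0.5653, -0.154, 0.0453]
orientation: [-0.004, 0.005, 1.0, -0.0]
wrist_force: [-14.7, -2.5, 11.7]
finger_gap: -0.0001
grip_force: 7.8
```

Right is home at 0.5653. The stops agree exactly with a tight middle barrel, 17 mm short. Now I'll go over the middle barrel, whose centre is at TCP (0.605, -0.080).

>>> {"op": "apply_moves", "data": {
  "rows": [
    {"xyz":[20,0,0],"turn":[0,0,0],"grip":0},
    {"xyz":[35,0,-30],"turn":[0,0,0],"grip":0},
    {"xyz":[35,15,-65],"turn":[0,0,0],"grip":0.3},
    {"xyz":[15,45,-75],"turn":[0,0,0],"grip":0.6},
    {"xyz":[-15,70,-75],"turn":[0,0,0],"grip":0.6},
    {"xyz":[-40,74,-75],"turn":[0,0,0],"grip":0.6},
    {"xyz":[-40,74,-75],"turn":[0,0,0],"grip":0.6},
    {"xyz":[-40,74,-75],"turn":[0,0,0],"grip":0.6}
  ]
}}

```text
clock: 14.02
tcp_pos: [0.611, -0.0798, 0.1203]
orientation: [0.0, 0.004, 1.0, -0.0]
wrist_force: [-1.2, -0.7, -1.3]
finger_gap: 0.0516
grip_force: 0.0
```

```bash
python3 - <<'E'
from h import *
goal((.605,-.080,.036),-.009);print(env.get_state()['finger_gap'])
c=imaging.read_camera('wrist');cv2.imwrite('pics/w2.png',c['color']);np.save('pics/w2.npy',c,allow_pickle=True)
E
```

```text
t 14.0167 tcp [ 0.611  -0.0798  0.1203] F [-1.2 -0.7 -1.3] shift mm [ 6.1 -0.2 84.3] turn [-0.     0.001  0.002]
0.05159571664478398
```

View pics/w2.png

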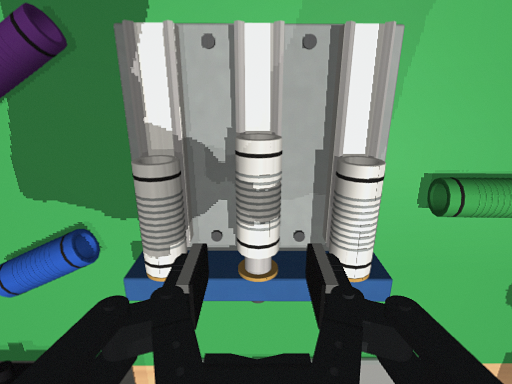

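The view confirms it: the middle barrel (258,190) stops with pin and collar visible at (258,265), while its neighbours sit against their collars. The fingers straddle the middle barrel symmetrically.

>>> {"op": "apply_moves", "data": {
  "rows": [
    {"xyz":[6,0,30],"turn":[0,0,0],"grip":0.6},
    {"xyz":[6,0,55],"turn":[0,0,0],"grip":0.6},
    {"xyz":[6,0,73],"turn":[0,0,0],"grip":0.6},
    {"xyz":[6,0,83],"turn":[0,0,0],"grip":0.6},
    {"xyz":[6,0,84],"turn":[0,0,0],"grip":0.6},
    {"xyz":[6,0,84],"turn":[0,0,0],"grip":0.6}
  ]
}}

```text
clock: 14.57
tcp_pos: [0.6031, -0.0807, 0.0364]
orientation: [-0.001, 0.005, 1.0, 0.0]
wrist_force: [0.5, -0.8, -0.4]
finger_gap: 0.0512
grip_force: 0.0
```

>>> {"op": "apply_moves", "data": {
  "rows": [
    {"xyz":[0,0,0],"turn":[0,0,0],"grip":0.3},
    {"xyz":[0,0,0],"turn":[0,0,0],"grip":0.2},
    {"xyz":[0,0,0],"turn":[0,0,0],"grip":0.2},
    {"xyz":[0,0,0],"turn":[0,0,0],"grip":0.2},
    {"xyz":[0,0,0],"turn":[0,0,0],"grip":0.2}
  ],
  "force": 35
}}

```text
clock: 14.98
tcp_pos: [0.6046, -0.0789, 0.0384]
orientation: [0.001, 0.004, 1.0, 0.001]
wrist_force: [-0.3, 5.4, 2.1]
finger_gap: 0.0331
grip_force: 35.5
```

>>> {"op": "apply_moves", "data": {
  "rows": [
    {"xyz":[3,0,0],"turn":[0,0,0],"grip":0.2},
    {"xyz":[7,0,0],"turn":[0,0,0],"grip":0.2},
    {"xyz":[11,0,0],"turn":[0,0,0],"grip":0.2},
    {"xyz":[15,0,0],"turn":[0,0,0],"grip":0.2},
    {"xyz":[19,0,0],"turn":[0,0,0],"grip":0.2},
    {"xyz":[23,0,0],"turn":[0,0,0],"grip":0.2},
    {"xyz":[27,0,0],"turn":[0,0,0],"grip":0.2},
    {"xyz":[32,0,0],"turn":[0,0,0],"grip":0.2},
    {"xyz":[37,0,0],"turn":[0,0,0],"grip":0.2},
    {"xyz":[42,0,0],"turn":[0,0,0],"grip":0.2},
    {"xyz":[47,0,0],"turn":[0,0,0],"grip":0.2},
    {"xyz":[50,0,0],"turn":[0,0,0],"grip":0.2}
  ]
}}

```text
clock: 15.98
tcp_pos: [0.5564, -0.0791, 0.0392]
orientation: [0.003, 0.004, 1.0, 0.001]
wrist_force: [2.1, 5.1, 3.4]
finger_gap: 0.033
grip_force: 35.6
```

```bash
python3 -c "
from h import *
s=env.get_state();print(s['finger_gap'],s['grip_force'])
goal((.50,.13,.25),.128)"
```

```text
0.03298230440835215 35.58365150587633
t 15.9833 tcp [ 0.5564 -0.0791  0.0392] F [2.1 5.1 3.4] shift mm [  56.6  209.  -210.8] turn [ 0.001  0.007 -0.136]
```

>>> {"op": "apply_moves", "data": {
  "rows": [
    {"xyz":[0,0,-10],"turn":[0,0,0],"grip":0.2},
    {"xyz":[0,0,-35],"turn":[0,0,0],"grip":0.2},
    {"xyz":[0,0,-70],"turn":[0,0,0],"grip":0.2},
    {"xyz":[0,5,-110],"turn":[0,0,-0.03],"grip":0.2},
    {"xyz":[15,30,-135],"turn":[0,0,-0.06],"grip":0.2},
    {"xyz":[30,60,-160],"turn":[0,0,-0.1],"grip":0.2},
    {"xyz":[50,95,-180],"turn":[0,0,-0.136],"grip":0.2},
    {"xyz":[60,130,-190],"turn":[0,0,-0.136],"grip":0.2},
    {"xyz":[75,165,-190],"turn":[0,0,-0.136],"grip":0.2},
    {"xyz":[77,200,-190],"turn":[0,0,-0.136],"grip":0.2},
    {"xyz":[77,208,-190],"turn":[0,0,-0.136],"grip":0.2},
    {"xyz":[77,208,-190],"turn":[0,0,-0.136],"grip":0.2}
  ]
}}

```text
clock: 16.98
tcp_pos: [0.4786, 0.1308, 0.2282]
orientation: [0.001, -0.066, 0.998, 0.0]
wrist_force: [0.0, 0.0, -1.3]
finger_gap: 0.0329
grip_force: 35.3
```

```bash
python3 - <<'E'
from h import *
s=env.get_state();print(s['finger_gap'],s['grip_force']);goal((.50,.13,.25),.128)
c=imaging.read_camera('wrist');cv2.imwrite('pics/w3.png',c['color']);np.save('pics/w3.npy',c,allow_pickle=True)
E
```

```text
0.03291561779314127 35.27851946884766
t 16.9833 tcp [0.4786 0.1308 0.2282] F [ 0.   0.  -1.3] shift mm [-21.2  -3.6 -21.8] turn [-0.     0.003  0.003]
```

View pics/w3.png

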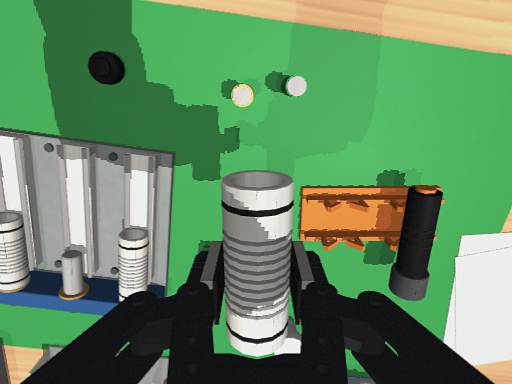

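The held barrel is at (258,260). The rack is at (300-440, 186-250), with the torch in the right-hand groove and the empty groove around u=335 on both supports. Next I measure the rack.

```bash
python3 - <<'E'
from h import *
c=np.load('pics/w3.npy',allow_pickle=True).item();P=cloud(c);hsv=cv2.cvtColor(c['color'],cv2.COLOR_BGR2HSV)
H,S,V=cv2.split(hsv);yy,xx=np.mgrid[:384,:512]
m=(H>3)&(H<18)&(S>150)&(V>60)&(xx>290)&(xx<450)&(yy>170)&(yy<265)&(c['z_map']>0)
p=P[m];lo=p[(p[:,2]<.016)];hi=p[p[:,2]>.03]
print(len(lo),len(hi),cv2.minAreaRect((lo[:,:2]*1000).astype(np.float32)),p[:,2].max())
# top rear edge line: first orange row per column
e=np.array([onz(c,u,np.where(m[:,u])[0].min()-.5,.005)[:2] for u in range(304,400,3)])
k=np.polyfit(e[:,1],e[:,0],1);res=e[:,0]-np.polyval(k,e[:,1]);print('near edge slope',k,'res',res.std())
yaw=-np.arctan(k[0])
for a in (yaw,):
    Rz=np.array([[np.cos(a),np.sin(a)],[-np.sin(a),np.cos(a)]]);q=lo[:,:2]@Rz.T;h=hi[:,:2]@Rz.T
    print('yaw',a,'lo x',np.percentile(q[:,0],[1,99]),'y',np.percentile(q[:,1],[1,99]))
    # supports height profile vs y
    xc=np.percentile(q[:,0],[1,99]).mean();pr=p[:,:2]@Rz.T
    for s in(-1,1):
        print('support',s)
        for y0 in np.arange(np.percentile(q[:,1],1)-.004,np.percentile(q[:,1],1)+.11,.004):
            w=(abs(pr[:,1]-y0)<.002)&(s*(pr[:,0]-xc)>.01)
            if w.sum()>2:
                z=p[w,2];j=z.argmax();print(round((y0-np.percentile(q[:,1],1))*1e3),round(z.max()*1e3),round((pr[w][j,0]-xc)*1e3),end=' | ')
        print()
E
```

```text
3828 975 ((529.9559326171875, 281.7556457519531), (73.9433364868164, 173.78004455566406), 7.623072624206543) 0.06918881643352803
near edge slope [-0.13982869  0.53205189] res 0.00052056174504849
yaw 0.1389279243014018 lo x [0.52716345 0.589898  ] y [0.11928092 0.25080861]
support -1
0 12 -13 | 4 29 -19 | 8 28 -22 | 12 28 -18 | 16 28 -19 | 20 29 -18 | 24 53 -19 | 28 53 -20 | 32 49 -17 | 36 46 -21 | 40 41 -21 | 44 37 -21 | 48 31 -20 | 52 40 -19 | 56 44 -21 | 60 47 -16 | 64 52 -20 | 68 53 -20 | 72 50 -20 | 76 28 -17 | 80 29 -19 | 84 28 -17 | 88 29 -21 | 92 29 -20 | 96 28 -17 | 100 28 -21 | 104 53 -20 | 108 53 -22 | 
support 1
0 12 16 | 4 27 30 | 8 28 32 | 12 29 29 | 16 28 30 | 20 28 30 | 24 54 32 | 28 52 31 | 32 50 30 | 36 45 30 | 40 40 32 | 44 32 31 | 48 30 33 | 52 40 32 | 56 43 33 | 60 48 32 | 64 52 31 | 68 53 29 | 72 50 30 | 76 28 32 | 80 28 33 | 84 28 33 | 88 29 33 | 92 28 29 | 96 28 32 | 100 29 30 | 104 52 32 | 108 53 33 |
```

```bash
python3 - <<'E'
from h import *
c=np.load('pics/w3.npy',allow_pickle=True).item();P=cloud(c);yy,xx=np.mgrid[:384,:512]
s,tp,r=st()
m=(xx>215)&(xx<300)&(yy>165)&(yy<356)&(c['z_map']>0)
Q=r.inv().apply(P[m]-tp)*1000
Q=Q[(abs(Q[:,2])<40)&(abs(Q[:,1])<19)]
S=np.array([v for v in Q if c is not None])
print('tool x range',np.percentile(Q[:,0],[.5,99.5]),'z',np.percentile(Q[:,2],[1,50]))
for x0 in(15,25,35,44):
    w=Q[abs(Q[:,0]-x0)<4]; print(x0,len(w),'y edges',np.percentile(w[:,1],[1,99]),'top z',np.percentile(w[:,2],2))
goal((.5355,.2432,.15),.136)
E
```

```text
tool x range [-42.85854523  45.69059138] z [-39.06954943 -22.71362632]
15 1434 y edges [-18.51278239  18.79299556] top z -35.4039649549483
25 1146 y edges [-15.82404897  16.49210381] top z -25.47648782043795
35 1276 y edges [-15.60851138  16.57719987] top z -25.55573923238792
44 1887 y edges [-15.22705732  16.31117374] top z -25.20284814341914
t 17.0333 tcp [0.4788 0.1294 0.2277] F [-0.2 -1.  -1.9] shift mm [-70.8 105.6  77.8] turn [-0.001  0.002 -0.006]
```

>>> {"op": "apply_moves", "data": {
  "rows": [
    {"xyz":[-20,30,10],"turn":[0,0,-0.006],"grip":0.2},
    {"xyz":[-40,65,30],"turn":[0,0,-0.006],"grip":0.2},
    {"xyz":[-60,95,50],"turn":[0,0,-0.006],"grip":0.2},
    {"xyz":[-70,105,75],"turn":[0,0,-0.006],"grip":0.2},
    {"xyz":[-70,105,100],"turn":[0,0,-0.006],"grip":0.2},
    {"xyz":[-70,105,120],"turn":[0,0,-0.006],"grip":0.2},
    {"xyz":[-70,105,130],"turn":[0,0,-0.006],"grip":0.2},
    {"xyz":[-70,105,130],"turn":[0,0,-0.006],"grip":0.2},
    {"xyz":[-70,105,130],"turn":[0,0,-0.006],"grip":0.2}
  ]
}}

```text
clock: 17.78
tcp_pos: [0.5352, 0.2405, 0.0968]
orientation: [-0.0, -0.066, 0.998, -0.0]
wrist_force: [0.3, 0.5, -1.5]
finger_gap: 0.0327
grip_force: 35.4
```

```bash
python3 -c "
from h import *
goal((.5355,.2428,.0485),.136)"
```

```text
t 17.7833 tcp [0.5352 0.2405 0.0968] F [ 0.3  0.5 -1.5] shift mm [-0.6  2.2 48.3] turn [-0.    -0.001 -0.005]
```

>>> {"op": "apply_moves", "data": {
  "rows": [
    {"xyz":[-1,2,12],"turn":[0,0,-0.004],"grip":0.2},
    {"xyz":[-1,2,24],"turn":[0,0,-0.004],"grip":0.2},
    {"xyz":[-1,2,34],"turn":[0,0,-0.004],"grip":0.2},
    {"xyz":[-1,2,40],"turn":[0,0,-0.004],"grip":0.2},
    {"xyz":[-1,2,42],"turn":[0,0,-0.004],"grip":0.2},
    {"xyz":[-1,2,44],"turn":[0,0,-0.004],"grip":0.2},
    {"xyz":[-1,2,44],"turn":[0,0,-0.004],"grip":0.2}
  ]
}}

```text
clock: 18.37
tcp_pos: [0.5357, 0.2438, 0.0529]
orientation: [0.0, -0.068, 0.998, 0.0]
wrist_force: [-0.1, 0.0, -1.6]
finger_gap: 0.0328
grip_force: 35.4
```

>>> {"op": "apply_moves", "data": {
  "rows": [
    {"xyz":[0,0,1.5],"turn":[0,0,0],"grip":0.2},
    {"xyz":[0,0,3],"turn":[0,0,0],"grip":0.2}
  ]
}}

```text
clock: 18.53
tcp_pos: [0.536, 0.244, 0.0501]
orientation: [0.001, -0.069, 0.998, 0.0]
wrist_force: [0.3, -0.1, -1.5]
finger_gap: 0.0331
grip_force: 35.4
```

>>> {"op": "apply_moves", "data": {
  "rows": [
    {"xyz":[0,0,1.5],"turn":[0,0,0],"grip":0.2},
    {"xyz":[0,0,1.5],"turn":[0,0,0],"grip":0.2}
  ]
}}

```text
clock: 18.7
tcp_pos: [0.5358, 0.2439, 0.0485]
orientation: [0.0, -0.069, 0.998, -0.0]
wrist_force: [0.5, 0.1, -0.2]
finger_gap: 0.0329
grip_force: 35.6
```

>>> {"op": "apply_moves", "data": {
  "rows": [
    {"xyz":[0,0,1.5],"turn":[0,0,0],"grip":0.2},
    {"xyz":[0,0,1.5],"turn":[0,0,0],"grip":0.2}
  ]
}}

```text
clock: 18.87
tcp_pos: [0.5359, 0.2439, 0.0483]
orientation: [0.001, -0.069, 0.998, 0.0]
wrist_force: [-3.7, -2.2, 10.8]
finger_gap: 0.033
grip_force: 36.7
```

It is seated: a 10.8 N reaction at TCP z 0.048, as expected. Now I open and retreat.

>>> {"op": "apply_moves", "data": {
  "rows": [
    {"xyz":[0,0,-1.5],"turn":[0,0,0],"grip":0.42},
    {"xyz":[0,0,-1.5],"turn":[0,0,0],"grip":0.5},
    {"xyz":[0,0,-1.5],"turn":[0,0,0],"grip":0.55},
    {"xyz":[0,0,-1.5],"turn":[0,0,0],"grip":0.55},
    {"xyz":[0,0,-1.5],"turn":[0,0,0],"grip":0.55},
    {"xyz":[0,0,-15],"turn":[0,0,0],"grip":0.55},
    {"xyz":[0,0,-40],"turn":[0,0,0],"grip":0.55},
    {"xyz":[0,0,-75],"turn":[0,0,0],"grip":0.55},
    {"xyz":[20,-20,-110],"turn":[0,0,0],"grip":0.55},
    {"xyz":[20,-55,-130],"turn":[0,0,0],"grip":0.55},
    {"xyz":[20,-90,-130],"turn":[0,0,0],"grip":0.55},
    {"xyz":[20,-90,-130],"turn":[0,0,0],"grip":0.55}
  ]
}}

```text
clock: 19.87
tcp_pos: [0.5299, 0.1476, 0.1787]
orientation: [0.002, -0.066, 0.998, -0.001]
wrist_force: [0.5, 0.2, -0.4]
finger_gap: 0.0469
grip_force: 0.0
```

```bash
python3 - <<'E'
from h import *
c=imaging.read_camera('wrist');cv2.imwrite('pics/w4.png',c['color']);P=cloud(c)
a=.136;t=np.array([.5355,.2432]);X,Y,Z=np.moveaxis(P,-1,0)
lx=np.cos(a)*(X-t[0])+np.sin(a)*(Y-t[1]);ly=-np.sin(a)*(X-t[0])+np.cos(a)*(Y-t[1])
S=cv2.cvtColor(c['color'],cv2.COLOR_BGR2HSV)[...,1]
m=(c['z_map']>0)&(abs(lx)<.06)&(abs(ly)<.02)&(Z>.058)&(Z<.085)&(S<80)
print(m.sum(),'x range',np.percentile(lx[m],[.5,99.5]),'top z',np.percentile(Z[m],97))
k=np.polyfit(lx[m],ly[m],1);print('ly fit',k)
E
```

```text
3420 x range [-0.04488661  0.04375013] top z 0.07351688741199353
ly fit [-0.00483584 -0.00395905]
```

View pics/w4.png

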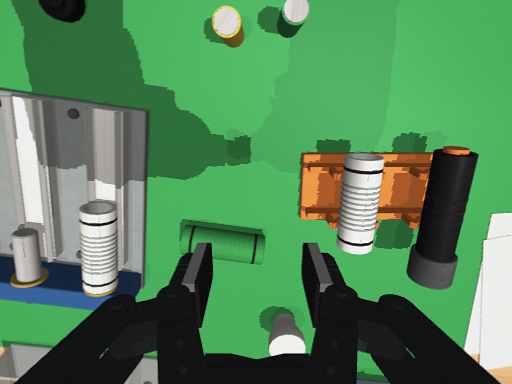

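The picture shows the barrel lying across both supports at (361,203), along the groove and centred within 1 mm. Its top is at 73 mm (72 mm expected), and the left barrel is against its collar at (100,290). Handing in.

```bash
python3 -c "
from h import *
print(ticket.hand_in())"
```

```text
the job is handed in; nothing more can be done
None
```

The tight barrel was the middle one: it is now in the empty groove of the orange rack, the left and right barrels are home against their collars, and the job is handed in (about 20 s of 64 s used; no verdict was returned).

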